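# Sticker the drawer-front blanks and start the drying fan

## Task

Go on with the drying stack: lay the two loose stickers flat across the blank that is already there, each straight above one of the bearers, and lay the second blank on them, square and in line with the one below. Set the box fan to low, the middle place of the slide switch on its top. Set the wood down without dropping it, and leave the fan, the lower blank and the other things on the bench where they are.

Things in the scene. Friction and masses are not known exactly. Their poses are not given: they have to be found in the camera images.
- bearers: fixed foot of the stack: two parallel wooden strips on the bench, each 25 wide, 110 long, 20 high, 120 apart between centres. Origin on the bench (z = 0) midway between them. x runs from strip to strip, which is how the blanks lie: the strips are at x = -60 and +60, each along y. The fan looks at the stack from the +y side, its front 120 to 160 from the origin
- blank_low: dark wooden drawer-front blank, a plain board 200 x 60 x 18 (along its x, y, z), loose, about 0.15 kg, lying across both bearers with its length along their x, its top 38 above the bench. Origin at the centre of its underside
- blank_top: the second blank, the same in every way (200 x 60 x 18, about 0.15 kg), lying flat on the bench to the right of the stack. Origin at the centre of its underside, x along its length. Set down as wanted its underside is 56 above the bench
- stick_a: sticker: a loose straight stick, 100 long (x) and 18 x 18 in section, about 25 g. Origin at its middle (9 above what it lies on). Lies on the bench to the right of the stack
- stick_b: the other sticker, the same as stick_a; either may go above either bearer
- fan: cordless box fan, grey, standing loose on the bench on the +y side of the stack, about 2 kg, 200 wide (x), 80 deep (y), flat top 205 above the bench; blows to -y. Battery pack and folded handle stick out at the back, to y = +82. Origin: centre of underside. Slide switch on the top: black bezel 76 x 38, face 208 above the bench, centre at x = -45, y = 0, a white cap flush in it
- fan_ridge (a point): middle of the top edge of the ridge on the switch's cap: a cross ridge 6 thick (along the fan's x), 18 wide (along y), which stands 7 above the cap and the bezel (its top 215 above the bench). Moves with the cap along the fan's x; axes as the fan's
- fan_switch (a joint): place of the slide in m along the fan's +x: 0 off (as found, -x end), 0.010 low (middle), 0.020 high (+x end, at its stop). A sprung detent holds it in each place, with about 0.7 mm of play: pushing it out of any notch takes about 4.5 N; half-way (5 mm) to the next notch it lets go and the cap snaps in
- glue: bystander: upright white glue bottle, 60 across, 190 high, 0.4 kg. Origin at the centre of its underside
- tin: bystander: upright tin can, 84 across, 115 high, 0.6 kg. Origin at the centre of its underside
- tape: bystander: tape measure standing on its edge on the right-hand (-y) side of the stack, 90 to 130 from its middle; black, 74 long (x; its hook reaches to x = +51), 42 thick, 74 high. Origin at the centre of its underside
- plane: bystander: steel block plane on its sole beyond the far end of the stack, 155 long (x), 50 wide, 60 high, 0.6 kg. Origin at the centre of its underside
Not all that is in view belongs to the job. Leave any pink look-alike of the blank_low alone.

How it is judged:
At the end, for the whole second after the job is handed in: Slide at low within 2.5 mm; a sticker flat above each bearer (15 mm along, 18 mm across, 9 degrees); second blank level on both, centred (15 mm along, 12 mm across, 7 degrees); lower blank moved < 10 mm, fan < 20 mm; all at rest (value of joint fan_switch between 0.0075 and 0.0125 m and ((x of stick_a in the frame of bearers between -0.075 and -0.045 m and y of stick_a in the frame of bearers between -0.018 and 0.018 m and z of stick_a in the frame of bearers between 0.043 and 0.051 m and angle between the x axis of each of stick_a, stick_b and the y axis of bearers, either way round below 0.16 rad and x of stick_b in the frame of bearers between 0.045 and 0.075 m and y of stick_b in the frame of bearers between -0.018 and 0.018 m and z of stick_b in the frame of bearers between 0.043 and 0.051 m) or (x of stick_a in the frame of bearers between 0.045 and 0.075 m and y of stick_a in the frame of bearers between -0.018 and 0.018 m and z of stick_a in the frame of bearers between 0.043 and 0.051 m and angle between the x axis of each of stick_a, stick_b and the y axis of bearers, either way round below 0.16 rad and x of stick_b in the frame of bearers between -0.075 and -0.045 m and y of stick_b in the frame of bearers between -0.018 and 0.018 m and z of stick_b in the frame of bearers between 0.043 and 0.051 m)) and x of blank_top in the frame of bearers between -0.015 and 0.015 m and y of blank_top in the frame of bearers between -0.012 and 0.012 m and z of blank_top in the frame of bearers between 0.052 and 0.06 m and angle between the x axis of blank_top and the x axis of bearers, either way round below 0.12 rad and angle between the z axis of blank_top and the z axis of bearers, either way round below 0.04 rad and z of blank_low in the frame of bearers between 0.016 and 0.024 m and distance of blank_low from where it was at the start of the episode below 0.01 m and angle between the x axis of blank_low and the x axis of bearers, either way round below 0.1 rad and distance of fan from where it was at the start of the episode below 0.02 m and angle between fan's own z axis and vertical below 0.05 rad and linear speed of each of blank_top, stick_a, stick_b, fan below 0.02 m/s); the robot touches nothing.
It fails at once if The fan is shoved more than 20 mm or tipped (distance of fan from where it was at the start of the episode above 0.02 m or angle between fan's own z axis and vertical above 0.15 rad).
It fails at once if The glue bottle, tin, tape measure or plane is moved more than 20 mm (distance of any of glue, tin, tape, plane from where it was at the start of the episode above 0.02 m).
It fails at once if A sticker or the second blank is let fall (more than about 20 mm) ((linear speed of blank_top above 0.6 m/s and contact force between the fingers and blank_top below 0.2 N and height (world z) of blank_top above 0.012 m) or (linear speed of stick_a above 0.6 m/s and contact force between the fingers and stick_a below 0.2 N and height (world z) of stick_a above 0.012 m) or (linear speed of stick_b above 0.6 m/s and contact force between the fingers and stick_b below 0.2 N and height (world z) of stick_b above 0.012 m)).
It also fails if it takes over 72 s, if anything falls off the work surface, if the arm or the gripper's body presses on something with over 40 N, if the wrist force passes 120 N, or if a joint passes its speed limit or range.

## Robot

A 7-joint arm with a two-finger parallel gripper is mounted at the origin on the work surface. World frame = base frame: x ahead of the robot, y to its left, z up, the work surface at z = 0. Lengths are in m, angles in rad, forces in N, time in s.
With the tool pointing down it reaches from about 0.35 to 0.9 m from the base axis. Payload 8.1 kg.
Tool frame: the origin (TCP) lies between the finger pads; the fingertips stand ahead of it and the grasp point (between the pads) is the TCP (arm.nose_length is the z of the fingertips in the tool frame, in m); z points along the fingers, y is the line along which they close (so a half turn about z gives the same grasp; the last joint's range is limited). The gripper opens to 92 mm and grips with 3 to 60 N. Pads are 19 mm wide; open, the fingers measure 130 mm over their backs; the gripper's body (75 mm by 190 mm) begins 47 mm behind the grasp point.
Start: joints at [-1.297, 0.434, 0.025, 1.573, -0.012, 1.134, -0.075], TCP at [0.23, 0.581, 0.246] pointing down, gripper open.
Joint ranges: [-2.62, 2.62], [-0.44, 2.09], [-1.27, 1.32], [0.08, 2.57], [-1.32, 4.46], [0.12, 2], [-2.74, 2.74]. Speed limits (rad/s): [2.22, 2.22, 3.01, 3.01, 3.14, 3.14, 3.14].

## Interface

Orientations are given as a rotation vector (axis times angle).
In Python, from cell import sensors, optics, arm gives the robot as it stands.
- The arm moves only by the tool arm_command, never from a script. Its argument "deltas" is one flat list of numbers, 7 for each row, row after row: the turn, a rotation vector about the world's x, y, z as a fraction of full scale, then the shift along the world's x, y, z as a fraction of full scale, then the finger opening in mm, from 0 to 91.8. In form: [wx, wy, wz, dx, dy, dz, fingers, wx, wy, wz, dx, dy, dz, fingers, ...]. A call has 1 to 20 rows; each row is the pose to reach, as a shift and turn from the pose commanded when the call began; what a row does not reach only later rows make up. Full scale, the value 1, is 1 m for a shift and 90 degrees for a turn. A row lasts 1/10 s, in which the tool goes at most 50 mm and 8.59 degrees, less where a joint would pass 70% of its speed; a pose out of reach is approached as far as the arm can. A call with a number of a shift or a turn outside -1 to 1 is refused whole. A call with a gripper value outside its range is refused whole. The fingers move at their own pace and stop on an object; "force" is the grip in N (left out, the last holds). Time passes only in rows, so rows that repeat a pose let the fingers close. It gives the time, the measured TCP pose, the force, the opening and the grip force at its end, in the units of the state.
- sensors.observe(): the state, without advancing time (a new reading comes with each control period).
- optics.get_image(name): name is "scene" or "side" or "wrist"; returns the picture (400x640x3 uint8, blue, green, red); there is no depth.
- optics.calibration(name): a dict with "camera_matrix" (3x3 intrinsics, pixels), "D" ([k1, k2, p1, p2, k3] as OpenCV has them; the pictures are not rectified), "rvec" (rotation vector, rad) and "tvec" (3), from world to camera coordinates, as OpenCV has them. Camera axes: x right, y down, z forward; pixel columns grow to the right and rows downward; lengths in m; the calibration is good to about 2 mm. A picture is of the moment at which its call begins: read the wrist's pose just before it. calibration takes no time and is no camera call; for the wrist camera it gives the pose at the moment of the call.
- arm.sign_off(): hands the job in; it is judged then, once.
The state is a dict: "clock": time; "joints": joint angles; "dq": joint speeds; "joint_efforts": joint torques, N m; "position": TCP position; "ee_rot": TCP orientation; "force": force on the tool from outside, world axes, zero at the start; "ft_torque": the same for the moment, N m; "width": opening from 0.0 (shut) to 1.0 (fully open); "gripper_force": force on a finger pad.
Only numpy, scipy, OpenCV 4.12 (cv2) and the standard library are available. Lean on these libraries where they do the work, as an engineer would, in place of code of your own. Each camera call takes 0.05 s, during which the arm holds its last target. There are 200 camera calls.

## Working session

There is one attempt and no reset: what is moved stays moved. The work goes in short steps, Python scripts to look and compute and a tool call to move; the robot and the scene stay as the last step left them, time stands still between calls to the robot, and variables do not carry over. Pictures are saved under pics/ and viewed, at most 12 in all, crops included, and the job is handed in when it is done.

Besides the shell and the picture viewer there is one more tool, called after "Call:" by a JSON object that holds its "name" and its "arguments". arm_command: Moves the arm, as the interface text tells. Its arguments: {"type":"object","properties":{"deltas":{"type":"array","items":{"type":"number"}},"force":{"type":"number"}},"required":["deltas"]}

```bash
mkdir -p pics; ls; python3 - <<'E'
from cell import sensors,optics,arm
import cv2
print(sensors.observe(), arm.nose_length)
for n in ("scene","side"):
    cv2.imwrite(f"pics/{n}0.png",optics.get_image(n)); print(n,optics.calibration(n))
E
```

```text
pics
{'clock': 0.0, 'joints': array([-1.29662979,  0.4352126 ,  0.02498403,  1.57407937, -0.0115981 ,
        1.13402806, -0.07510193]), 'dq': array([-1.58451285e-04,  3.79512738e-04, -3.08590845e-03, -7.88547591e-04,
        5.99216000e-05, -8.19511284e-04,  1.73928257e-03]), 'joint_efforts': array([-4.82856231e-04, -6.67857456e+01,  9.84076224e-01, -3.14454138e+01,
       -6.07315404e-02,  4.27887181e-02,  1.60330474e-04]), 'position': array([0.22982685, 0.5806898 , 0.2449584 ]), 'ee_rot': array([-5.88425928e-01, -3.08584225e+00,  2.47453753e-03]), 'force': array([-0.40969408,  0.13366073, -0.04650912]), 'ft_torque': array([-0.02811518,  0.01096492,  0.01801159]), 'gripper_force': 0.0, 'width': 1.0002589082281237} 0.019
scene {'camera_matrix': array([[405.09240273,   0.        , 329.28213699],
       [  0.        , 405.09240273, 201.62084748],
       [  0.        ,   0.        ,   1.        ]]), 'D': array([-0.05250967,  0.        ,  0.        ,  0.        ,  0.        ]), 'rvec': array([ 1.99316412,  1.35472509, -0.55556778]), 'tvec': array([-0.2691561 , -0.21849271,  1.59061776])}
side {'camera_matrix': array([[382.23022967,   0.        , 322.46007384],
       [  0.        , 382.23022967, 202.22224011],
       [  0.        ,   0.        ,   1.        ]]), 'D': array([-0.07013405,  0.        ,  0.        ,  0.        ,  0.        ]), 'rvec': array([ 2.22178546, -0.94911669,  0.3618686 ]), 'tvec': array([-0.31654864,  0.42881521,  1.09309926])}
```

View pics/scene0.png

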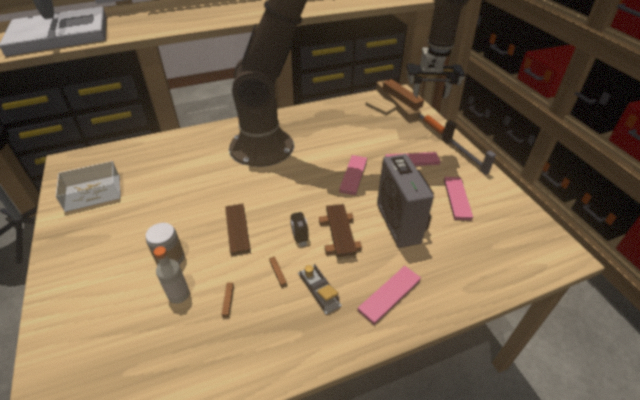

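View pics/side0.png

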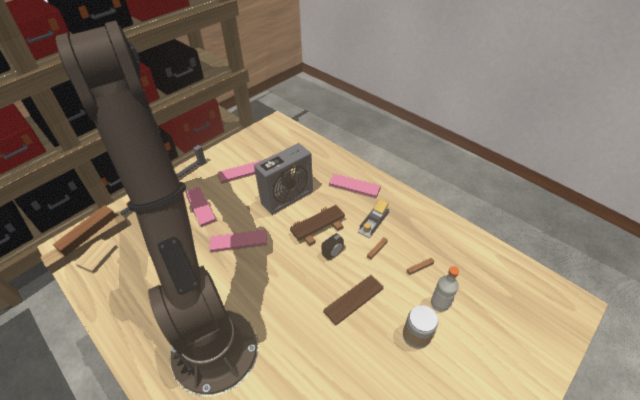

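The scene view shows the loose dark blank at (237,229), the stack at (340,230), the tape at (299,228), and stickers at (278,271) and (228,299). The fan is at (403,200), with its switch at about (400,163), the plane at (320,288), and the tin and glue at (165,245) and (172,281). The side view agrees: loose blank (354,299), stack (318,223), stickers (377,248) and (420,266), switch (272,162).

```bash
cat > h.py <<'E'
from cell import sensors,optics,arm
import cv2, numpy as np
from scipy.spatial.transform import Rotation as R
np.set_printoptions(precision=4,suppress=True)
def w(cal,uv,z):
    "pixels -> world points on plane z"
    uv=np.array(uv,float).reshape(-1,1,2)
    n=cv2.undistortPoints(uv,cal["camera_matrix"],cal["D"])[:,0]
    Rm=cv2.Rodrigues(cal["rvec"])[0]; c=-Rm.T@cal["tvec"]
    d=np.c_[n,np.ones(len(n))]@Rm
    return c+d*((z-c[2])/d[:,2])[:,None]
def px(cal,p):
    return cv2.projectPoints(np.array(p,float).reshape(-1,1,3),cal["rvec"],cal["tvec"],cal["camera_matrix"],cal["D"])[0][:,0]
def rects(img,cal,z,mask,amin=60):
    out=[]
    for c in cv2.findContours(mask,cv2.RETR_EXTERNAL,cv2.CHAIN_APPROX_NONE)[0]:
        if cv2.contourArea(c)<amin: continue
        q=w(cal,c[:,0],z)[:,:2].astype(np.float32)
        (cx,cy),(a,b),t=cv2.minAreaRect(q)
        if a<b: a,b,t=b,a,t+90
        out.append((cx,cy,a,b,(t+90)%180-90,c[:,0].mean(0)))
    return out
E
python3 - <<'E'
from h import *
S={n:optics.calibration(n) for n in("scene","side")}
for k,a,b,z in [("blank",(237,229),(354,299),.018),("stack",(340,230),(318,223),.038),("s1",(278,271),(377,248),.018),("s2",(228,299),(420,266),.018),("switch",(400,163),(272,162),.208),("tape",(299,228),(333,246),.04),("plane",(320,288),(374,218),.03),("tin",(164,245),(421,325),.06),("glue",(172,281),(445,290),.09),("fan",(407,165),(285,160),.205)]:
    print(k,w(S["scene"],a,z)[0],w(S["side"],b,z)[0])
c=optics.calibration("wrist");s=sensors.observe()
Rm=cv2.Rodrigues(c["rvec"])[0];T=R.from_rotvec(s["ee_rot"]).as_matrix()
print("cam in tool",T.T@(-Rm.T@c["tvec"]-s["position"]),"R\n",T.T@Rm.T, T,c["camera_matrix"],c["D"])
E
```

```text
blank [ 0.4159 -0.1861  0.018 ] [ 0.3992 -0.1912  0.018 ]
stack [0.5509 0.1022 0.038 ] [0.5314 0.0948 0.038 ]
s1 [ 0.6144 -0.114   0.018 ] [ 0.6025 -0.1202  0.018 ]
s2 [ 0.6543 -0.2648  0.018 ] [ 0.6424 -0.2708  0.018 ]
switch [0.5092 0.3064 0.208 ] [0.5201 0.3059 0.208 ]
tape [ 0.5001 -0.0114  0.04  ] [ 0.4922 -0.0151  0.04  ]
plane [ 0.7178 -0.027   0.03  ] [ 0.6937 -0.0323  0.03  ]
tin [ 0.4413 -0.3978  0.06  ] [ 0.4481 -0.3985  0.06  ]
glue [ 0.6002 -0.3862  0.09  ] [ 0.5732 -0.3918  0.09  ]
fan [0.5217 0.3235 0.205 ] [0.561  0.2832 0.205 ]
cam in tool [ 0.067   0.0002 -0.1391] R
 [[-0.0006 -0.9683 -0.2499]
 [ 1.     -0.0007  0.0002]
 [-0.0003 -0.2499  0.9683]] [[-0.9298  0.368  -0.0004]
 [ 0.368   0.9298 -0.0014]
 [-0.0001 -0.0014 -1.    ]] [[322.0394   0.     314.4486]
 [  0.     322.0394 197.6048]
 [  0.       0.       1.    ]] [-0.0262  0.      0.      0.      0.    ]
```

Call:
{"name": "arm_command", "arguments": {"deltas": [0, 0, 0, 0, 0, 0.05, 91, 0, 0, 0, 0.01, -0.02, 0.1, 91, 0, 0, 0.24, 0.25, -0.48, 0.135, 91, 0, 0, 0.24, 0.25, -0.48, 0.135, 91, 0, 0, 0.24, 0.25, -0.48, 0.135, 91, 0, 0, 0.24, 0.25, -0.48, 0.135, 91, 0, 0, 0.24, 0.25, -0.48, 0.135, 91, 0, 0, 0.24, 0.25, -0.48, 0.135, 91, 0, 0, 0.24, 0.25, -0.48, 0.135, 91, 0, 0, 0.24, 0.25, -0.48, 0.135, 91, 0, 0, 0.24, 0.25, -0.48, 0.135, 91, 0, 0, 0.24, 0.25, -0.48, 0.135, 91, 0, 0, 0.24, 0.25, -0.48, 0.135, 91, 0, 0, 0.24, 0.25, -0.48, 0.135, 91, 0, 0, 0.24, 0.25, -0.48, 0.135, 91, 0, 0, 0.24, 0.25, -0.48, 0.135, 91]}}

```text
clock: 1.7
position: [0.4794, 0.1026, 0.3804]
ee_rot: [0.004, -3.141, -0.0]
force: [0.2, 0.9, -0.3]
width: 0.989
gripper_force: 0.0
```

```bash
python3 - <<'E'
from h import *
import pickle
s=sensors.observe();c=optics.calibration("wrist");im=optics.get_image("wrist")
print(s["position"],s["ee_rot"],s["joints"],s["clock"])
cv2.imwrite("pics/w1.png",im);pickle.dump(c,open("w1.pkl","wb"))
E
```

```text
[0.4794 0.1026 0.3804] [ 0.0035 -3.1407 -0.0004] [-0.5878  0.1154  0.3064  1.6843 -0.0361  1.3482  1.2977] 1.7
```

View pics/w1.png

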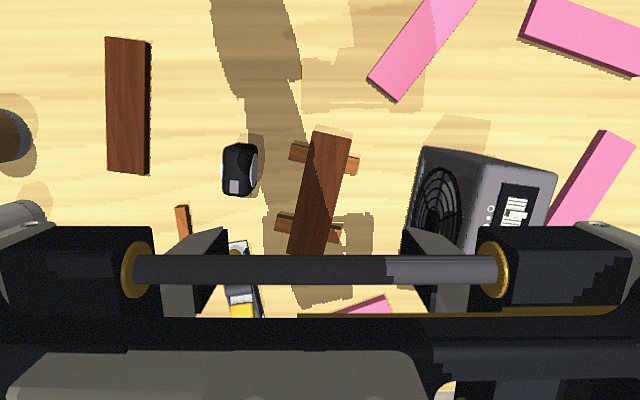

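The wrist view shows the loose blank at (128,105) and the stack blank running from (335,135) to (308,250). The switch is at (515,212), the tape at (240,168), and a stick end at (183,220). The gripper hides the lower half, so I'll take a second view from further forward.

Call:
{"name": "arm_command", "arguments": {"deltas": [0, 0, 0, 0.135, -0.05, -0.01, 91, 0, 0, 0, 0.135, -0.05, -0.01, 91, 0, 0, 0, 0.135, -0.05, -0.01, 91, 0, 0, 0, 0.135, -0.05, -0.01, 91, 0, 0, 0, 0.135, -0.05, -0.01, 91, 0, 0, 0, 0.135, -0.05, -0.01, 91]}}

```text
clock: 2.35
position: [0.6143, 0.0526, 0.3708]
ee_rot: [0.003, -3.141, -0.001]
force: [-0.6, 0.7, -0.3]
width: 0.991
gripper_force: 0.0
```

```bash
python3 - <<'E'
from h import *
import pickle
s=sensors.observe();c=optics.calibration("wrist");im=optics.get_image("wrist")
print(s["position"],s["ee_rot"],s["joints"],s["clock"])
cv2.imwrite("pics/w2.png",im);pickle.dump(c,open("w2.pkl","wb"))
cv2.imwrite("pics/w2b.png",cv2.resize(im[:240,40:600],None,fx=1.42,fy=1.42,interpolation=cv2.INTER_CUBIC))
E
```

```text
[0.6143 0.0526 0.3708] [ 0.0032 -3.1411 -0.0012] [-0.431   0.3577  0.3808  1.4131 -0.1333  1.3965  1.524 ] 2.35
```

View pics/w2b.png

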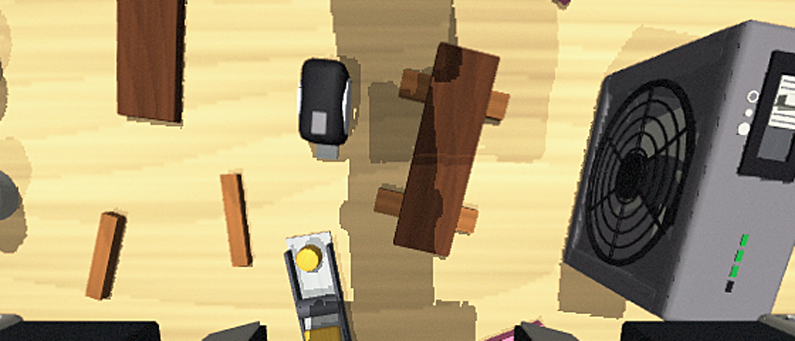

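The crop (scale 1.42, offset 40) shows the stack blank's corners at (440,43), (499,56), (438,256), (394,244). The bearer ends are at (401,82)/(506,107) and (376,200)/(475,220). The stickers are centred at (235,220) and (104,255), the loose blank's end corners are (117,112)/(180,122), and the tape is centred at (324,102).

```bash
python3 - <<'E'
from h import *
import pickle
c=pickle.load(open("w2.pkl","rb"));im=cv2.imread("pics/w2.png");c1=pickle.load(open("w1.pkl","rb"));im1=cv2.imread("pics/w1.png")
f=lambda pts,z:w(c,np.array(pts)/1.42+[40,0],z)[:,:2]
q=f([(440,43),(499,56),(438,256),(394,244)],.038);print("low corners\n",q,q.mean(0),[np.linalg.norm(q[i]-q[i-1]) for i in range(4)])
v=(q[3]+q[2]-q[0]-q[1])/2;print("yaw",np.degrees(np.arctan2(v[1],v[0])))
e=f([(401,82),(506,107),(376,200),(475,220)],.02);print("bearer ends\n",e,e.mean(0),[np.degrees(np.arctan2(*(d[::-1]))) for d in (e[1]-e[0],e[3]-e[2],(e[2]+e[3]-e[0]-e[1]))])
for n,i,cal,zs in (("w2",im,c,(.018,)),("w1",im1,c1,(.018,))):
    h=cv2.cvtColor(i,cv2.COLOR_BGR2HSV)
    for nm,m in (("dark",(h[...,2]<125)&(h[...,1]>110)&(h[...,0]<15)),("stick",(h[...,1]>120)&(h[...,2]<225)&(h[...,0]<16))):
        m=m.astype(np.uint8)*255; m=cv2.morphologyEx(m,cv2.MORPH_OPEN,np.ones((3,3)));m[215:]=0
        for r in rects(i,cal,.018,m,150): print(n,nm,np.array(r[:5]),r[5])
t=f([(235,220),(104,255),(324,102)],.018);print(t)
print(im[int(220/1.42),int(235/1.42+40)],im[int(150/1.42),int(460/1.42+40)],im[170,60])
E
```

```text
low corners
 [[0.4368 0.1006]
 [0.4479 0.1571]
 [0.6423 0.1041]
 [0.6296 0.0577]] [0.5391 0.1049] [np.float64(0.19741899232759694), np.float64(0.057646114126474524), np.float64(0.2014621293013126), np.float64(0.04802716937232064)]
yaw -13.916400477784041
bearer ends
 [[0.4687 0.0643]
 [0.4919 0.1709]
 [0.5855 0.0387]
 [0.6065 0.1446]] [0.5382 0.1046] [np.float64(77.69965261268143), np.float64(78.79651830125727), np.float64(-12.639713147545498)]
w2 dark [  0.5357   0.0965   0.2069   0.0893 -12.0862] [346.8283 101.4714]
w2 dark [ 0.4453 -0.1894  0.1137  0.0615 -7.5919] [142.7258  45.9387]
w2 stick [  0.6467  -0.2626   0.1034   0.0254 -19.8055] [113.8207 179.1522]
w2 stick [ 0.608  -0.1126  0.0988  0.0219  2.8543] [206.1437 155.4598]
w2 stick [  0.5374   0.1048   0.2072   0.1098 -12.529 ] [348.6346 100.6591]
w2 stick [ 0.4454 -0.1894  0.1137  0.0617 -7.4859] [143.7631  40.0281]
w1 dark [  0.5089   0.114    0.1364   0.0642 -12.5918] [324.616  171.3915]
w1 dark [ 0.4028 -0.1817  0.1988  0.0653 -7.0736] [125.6201 106.4162]
w1 stick [0.5029 0.1174 0.1327 0.108  0.0753] [321.0875 171.7407]
w1 stick [ 0.4027 -0.182   0.1991  0.0657 -7.0215] [125.4126 105.7937]
[[ 0.6069 -0.1134]
 [ 0.6453 -0.2625]
 [ 0.4874 -0.0135]]
[ 69 131 207] [ 38  62 102] [160 228 248]
```

Call:
{"name": "arm_command", "arguments": {"deltas": [0, 0, 0.033, -0.006, -0.167, -0.24, 45, 0, 0, 0.033, -0.006, -0.167, -0.24, 45, 0, 0, 0.033, -0.006, -0.167, -0.24, 45, 0, 0, 0.033, -0.006, -0.167, -0.24, 45, 0, 0, 0.033, -0.006, -0.167, -0.24, 45, 0, 0, 0.033, -0.006, -0.167, -0.24, 45, 0, 0, 0.033, -0.006, -0.167, -0.24, 45, 0, 0, 0.033, -0.006, -0.167, -0.24, 45], "force": 15}}

```text
clock: 3.2
position: [0.6086, -0.1151, 0.1311]
ee_rot: [0.081, -3.14, -0.001]
force: [0.5, -0.1, 0.9]
width: 0.49
gripper_force: 0.0
```

```bash
python3 - <<'E'
from h import *
s=sensors.observe();c=optics.calibration("wrist");im=optics.get_image("wrist")
print(s["position"],s["ee_rot"],s["clock"])
for p in [(.608,-.1145,.018),(.56,-.117,.018),(.656,-.112,.018)]: print(px(c,p))
cv2.imwrite("pics/w3.png",im)
E
```

```text
[ 0.6086 -0.1151  0.1311] [ 0.0814 -3.1402 -0.0013] 3.2
[[314.7968 199.1411]]
[[314.7668 139.0116]]
[[314.8236 253.977 ]]
```

View pics/w3.png

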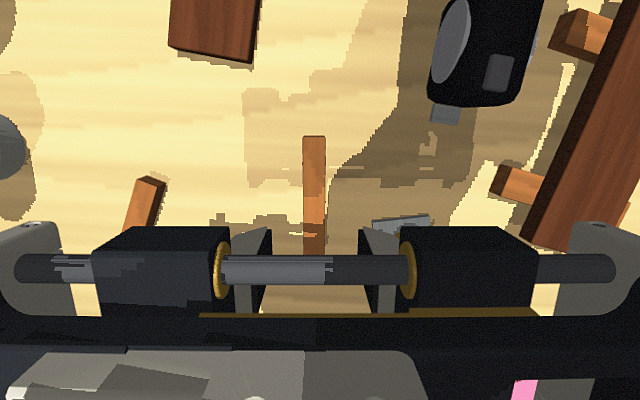

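The stick sits centred between the fingers, its near end at (314,137) as predicted, and it is aligned. I'll go down and grip.

Call:
{"name": "arm_command", "arguments": {"deltas": [0, 0, 0, 0, 0, -0.05, 45, 0, 0, 0, 0, 0, -0.09, 45, 0, 0, 0, 0, 0, -0.106, 45, 0, 0, 0, 0, 0, -0.106, 45, 0, 0, 0, 0, 0, -0.106, 10, 0, 0, 0, 0, 0, -0.106, 10, 0, 0, 0, 0, 0, -0.106, 10, 0, 0, 0, 0, 0, -0.106, 10, 0, 0, 0, 0, 0, -0.09, 10, 0, 0, 0, 0, 0, -0.03, 10, 0, 0, 0, 0, 0, 0, 10]}}

```text
clock: 4.35
position: [0.6089, -0.1162, 0.1335]
ee_rot: [-0.081, 3.14, -0.0]
force: [0.5, 0.1, 0.1]
width: 0.199
gripper_force: 15.0
```

Call:
{"name": "arm_command", "arguments": {"deltas": [0, 0, -0.5, -0.012, 0.208, 0, 10, 0, 0, -0.5, -0.012, 0.208, 0, 10, 0, 0, -0.5, -0.012, 0.208, 0, 10, 0, 0, -0.5, -0.012, 0.208, 0, 10, 0, 0, -0.5, -0.012, 0.208, 0, 10, 0, 0, -0.5, -0.012, 0.208, 0, 10]}}

```text
clock: 4.95
position: [0.5967, 0.0956, 0.1316]
ee_rot: [-1.124, -2.933, -0.002]
force: [1.4, -0.1, 0.3]
width: 0.196
gripper_force: 15.0
```

Call:
{"name": "arm_command", "arguments": {"deltas": [0, 0, -0.673, 0, 0, 0, 10, 0, 0, -0.673, 0, 0, 0, 10, 0, 0, -0.673, 0, 0, 0, 10, 0, 0, -0.673, 0, 0, 0, 10, 0, 0, -0.673, 0, 0, 0, 10, 0, 0, -0.673, 0, 0, 0, 10, 0, 0, -0.673, 0, 0, 0, 10, 0, 0, -0.673, 0, 0, 0, 10]}}

```text
clock: 5.75
position: [0.5972, 0.09, 0.1315]
ee_rot: [2.454, 1.961, -0.0]
force: [-0.3, 0.4, -0.6]
width: 0.191
gripper_force: 15.0
```

```bash
python3 - <<'E'
from h import *
s=sensors.observe();c=optics.calibration("wrist");im=optics.get_image("wrist")
print(s["position"],R.from_rotvec(s["ee_rot"]).as_matrix(),s["joints"],s["clock"])
cv2.imwrite("pics/w4.png",im)
E
```

```text
[0.5972 0.09   0.1315] [[ 0.2207  0.9754  0.0004]
 [ 0.9754 -0.2207 -0.0008]
 [-0.0007  0.0006 -1.    ]] [-0.7909  0.6431  0.8529  1.8031 -0.5802  0.966   0.085 ] 5.75
```

View pics/w4.png

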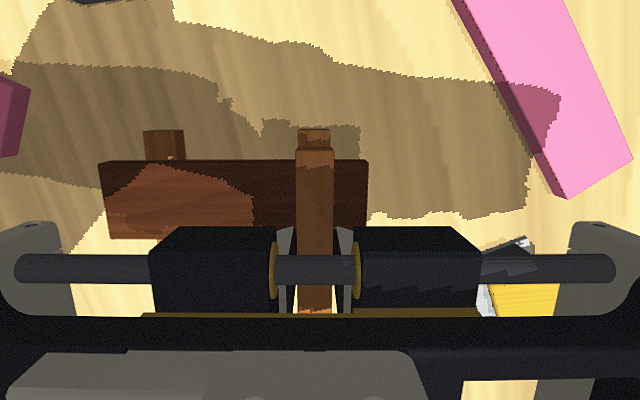

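The held stick is in line above the far bearer, whose end shows at (314,130). The lower blank's top +y edge runs from (98,162) to (368,161) and serves as a position check.

```bash
python3 - <<'E'
from h import *
c=optics.calibration("wrist")
q=w(c,[(98.5,162),(368.5,161)],.038)[:,:2];print(q,"yaw",np.degrees(np.arctan2(*(q[1]-q[0])[::-1])),"mid",q.mean(0))
th=-np.radians(12.7);y=np.array([-np.sin(th),np.cos(th)]);print("centre of low",q.mean(0)-.03*y)
b=w(c,[(143.5,130),(185,129)],.02)[:,:2]; b2=w(c,[(299,128),(330,128)],.02)[:,:2];print("bearer ends mid",b.mean(0),b2.mean(0),"origin",(b.mean(0)+b2.mean(0))/2-.055*y)
E
```

```text
[[0.4499 0.158 ]
 [0.6429 0.1156]] yaw -12.389249178457248 mid [0.5464 0.1368]
centre of low [0.5398 0.1075]
bearer ends mid [0.4969 0.1703] [0.6096 0.1462] origin [0.5412 0.1046]
```

Call:
{"name": "arm_command", "arguments": {"deltas": [0, 0, 0, 0, 0.001, -0.03, 10, 0, 0, 0, 0, 0.001, -0.055, 10, 0, 0, 0, 0, 0.001, -0.064, 10, 0, 0, 0, 0, 0.001, -0.067, 10, 0, 0, 0, 0, 0.001, -0.068, 10, 0, 0, 0, 0, 0.001, -0.068, 10]}}

```text
clock: 6.4
position: [0.5975, 0.0923, 0.064]
ee_rot: [2.45, 1.966, 0.002]
force: [0.1, 0.3, -0.2]
width: 0.195
gripper_force: 15.0
```

Call:
{"name": "arm_command", "arguments": {"deltas": [0, 0, 0, 0, 0, -0.0015, 10, 0, 0, 0, 0, 0, -0.002, 10, 0, 0, 0, 0, 0, -0.002, 10]}}

```text
clock: 6.7
position: [0.5977, 0.0925, 0.063]
ee_rot: [2.45, 1.966, 0.003]
force: [-5.9, -1.3, 16.8]
width: 0.199
gripper_force: 15.0
```

Call:
{"name": "arm_command", "arguments": {"deltas": [0, 0, 0, 0, 0, 0.0, 35, 0, 0, 0, 0, 0, 0, 35, 0, 0, 0, 0, 0, 0.04, 35, 0, 0, 0, 0, 0, 0.09, 35, 0, 0, 0.3, 0.02, -0.1, 0.12, 45, 0, 0, 0.92, 0.049, -0.357, 0.11, 45, 0, 0, 0.92, 0.049, -0.357, 0.11, 45, 0, 0, 0.92, 0.049, -0.357, 0.11, 45, 0, 0, 0.92, 0.049, -0.357, 0.11, 45, 0, 0, 0.92, 0.049, -0.357, 0.11, 45, 0, 0, 0.92, 0.049, -0.357, 0.11, 45, 0, 0, 0.92, 0.049, -0.357, 0.11, 45, 0, 0, 0.92, 0.049, -0.357, 0.11, 45, 0, 0, 0.92, 0.049, -0.357, 0.11, 45, 0, 0, 0.92, 0.049, -0.357, 0.11, 45, 0, 0, 0.92, 0.049, -0.357, 0.11, 45]}}

```text
clock: 8.3
position: [0.6459, -0.264, 0.1708]
ee_rot: [0.544, 3.094, 0.0]
force: [0.5, 0.2, -0.8]
width: 0.491
gripper_force: 0.0
```

```bash
python3 - <<'E'
from h import *
s=sensors.observe();c=optics.calibration("wrist");im=optics.get_image("wrist")
print(s["position"],R.from_rotvec(s["ee_rot"]).as_matrix(),s["joints"],s["clock"])
cv2.imwrite("pics/w5.png",im)
E
```

```text
[ 0.6459 -0.264   0.1708] [[-0.94    0.3412  0.0001]
 [ 0.3412  0.94    0.0001]
 [-0.0001  0.0001 -1.    ]] [ 0.0403  0.6414  0.4519  1.4879 -0.3006  1.0814  1.7785] 8.3
```

View pics/w5.png

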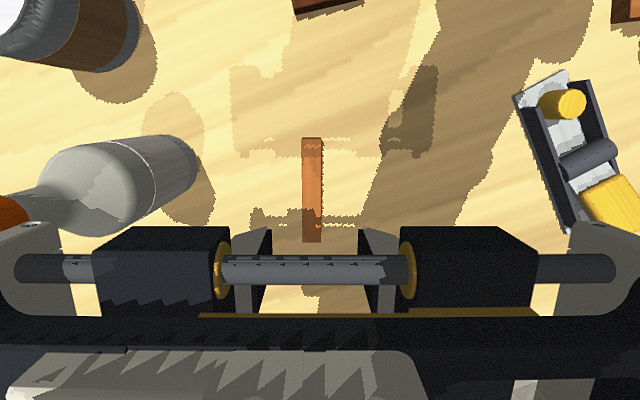

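The stick lies aligned between the fingers, ends at (312,138) and (312,242). The glue bottle's base edge is nearest at about (201,165), so I'll check its clearance from the gripper body.

```bash
python3 - <<'E'
from h import *
s=sensors.observe();c=optics.calibration("wrist");T=R.from_rotvec(s["ee_rot"]).as_matrix()
for p,z in [((201,165),0),((195,150),0),((190,185),0),((312,138),.018),((312,242),.018),((302,200),.018),((322,200),.018)]:
    q=w(c,p,z)[0];print(p,q,"tool",(T.T@(q-s["position"])))
E
```

```text
(201, 165) [ 0.5899 -0.3604  0.    ] tool [ 0.0198 -0.1099  0.1708]
(195, 150) [ 0.5747 -0.3597  0.    ] tool [ 0.0343 -0.1145  0.1708]
(190, 185) [ 0.6042 -0.3791  0.    ] tool [-0.     -0.1226  0.1708]
(312, 138) [ 0.6015 -0.2497  0.018 ] tool [ 0.0467 -0.0019  0.1528]
(312, 242) [ 0.695  -0.2838  0.018 ] tool [-0.0529 -0.0021  0.1528]
(302, 200) [ 0.6521 -0.2781  0.018 ] tool [-0.0107 -0.0114  0.1528]
(322, 200) [ 0.6585 -0.2605  0.018 ] tool [-0.0107  0.0073  0.1528]
```

Call:
{"name": "arm_command", "arguments": {"deltas": [0, 0, 0, 0.003, -0.002, -0.05, 45, 0, 0, 0, 0.003, -0.002, -0.1, 45, 0, 0, 0, 0.003, -0.002, -0.135, 45, 0, 0, 0, 0.003, -0.002, -0.146, 45, 0, 0, 0, 0.003, -0.002, -0.146, 45, 0, 0, 0, 0.003, -0.002, -0.146, 10, 0, 0, 0, 0.003, -0.002, -0.146, 10, 0, 0, 0, 0.003, -0.002, -0.146, 10, 0, 0, 0, 0.003, -0.002, -0.146, 10]}}

```text
clock: 9.25
position: [0.6497, -0.2661, 0.0261]
ee_rot: [0.54, 3.093, -0.0]
force: [0.5, 0.2, 6.9]
width: 0.199
gripper_force: 15.4
```

Call:
{"name": "arm_command", "arguments": {"deltas": [0, 0, 0, 0, 0, 0.04, 10, 0, 0, 0, 0, 0, 0.09, 10, 0, 0, 0, 0, 0, 0.135, 10, 0, 0, 0, -0.04, 0.08, 0.145, 10, 0, 0, -0.92, -0.169, 0.384, 0.105, 10, 0, 0, -0.92, -0.169, 0.384, 0.105, 10, 0, 0, -0.92, -0.169, 0.384, 0.105, 10, 0, 0, -0.92, -0.169, 0.384, 0.105, 10, 0, 0, -0.92, -0.169, 0.384, 0.105, 10, 0, 0, -0.92, -0.169, 0.384, 0.105, 10, 0, 0, -0.92, -0.169, 0.384, 0.105, 10, 0, 0, -0.92, -0.169, 0.384, 0.105, 10, 0, 0, -0.92, -0.169, 0.384, 0.105, 10, 0, 0, -0.92, -0.169, 0.384, 0.105, 10, 0, 0, -0.92, -0.169, 0.384, 0.105, 10, 0, 0, -0.92, -0.169, 0.384, 0.105, 10, 0, 0, -0.92, -0.169, 0.384, 0.105, 10, 0, 0, -0.92, -0.169, 0.384, 0.105, 10]}}

```text
clock: 11.05
position: [0.4801, 0.1179, 0.1299]
ee_rot: [-2.451, -1.965, -0.001]
force: [0.1, -0.4, -0.6]
width: 0.198
gripper_force: 15.0
```

```bash
python3 - <<'E'
from h import *
s=sensors.observe();c=optics.calibration("wrist");im=optics.get_image("wrist")
print(s["position"],R.from_rotvec(s["ee_rot"]).as_matrix(),s["joints"],s["clock"])
cv2.imwrite("pics/w6.png",im)
E
```

```text
[0.4801 0.1179 0.1299] [[ 0.2173  0.9761  0.0002]
 [ 0.9761 -0.2173  0.0004]
 [ 0.0004  0.0001 -1.    ]] [-0.981   0.4722  0.8674  2.0712 -0.4971  0.8155 -0.0342] 11.05
```

View pics/w6.png

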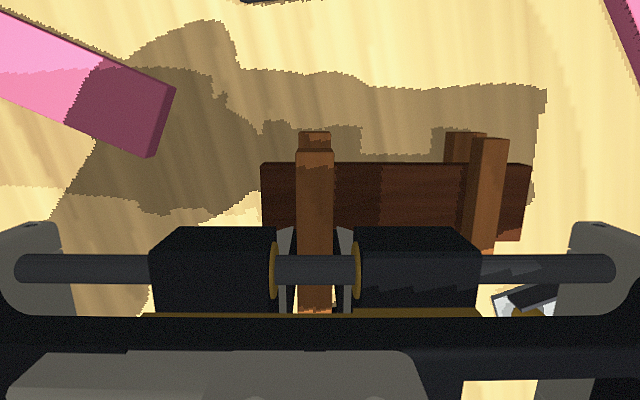

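The held stick is above the near bearer, in line with it at (314,135). The first sticker lies flat across the blank at (488,190). I'll lower and release.

Call:
{"name": "arm_command", "arguments": {"deltas": [0, 0, 0, 0, 0, -0.03, 10, 0, 0, 0, 0, 0, -0.055, 10, 0, 0, 0, 0, 0, -0.064, 10, 0, 0, 0, 0, 0, -0.0665, 10, 0, 0, 0, 0, 0, -0.0675, 10, 0, 0, 0, 0, 0, -0.0675, 10]}}

```text
clock: 11.7
position: [0.4799, 0.1179, 0.063]
ee_rot: [-2.452, -1.964, -0.0]
force: [-0.4, -0.4, -0.2]
width: 0.192
gripper_force: 15.0
```

Call:
{"name": "arm_command", "arguments": {"deltas": [0, 0, 0, 0, 0, -0.001, 10, 0, 0, 0, 0, 0, -0.001, 10]}}

```text
clock: 11.9
position: [0.4802, 0.118, 0.0623]
ee_rot: [-2.451, -1.964, -0.001]
force: [-4.7, -1.3, 13.5]
width: 0.197
gripper_force: 15.0
```

Call:
{"name": "arm_command", "arguments": {"deltas": [0, 0, 0, 0, 0, 0, 35, 0, 0, 0, 0, 0, 0, 35, 0, 0, 0, 0, 0, 0.04, 35, 0, 0, 0, 0, 0, 0.09, 35, 0, 0, 0.3, -0.03, -0.1, 0.13, 91, 0, 0, 0.95, -0.077, -0.302, 0.13, 91, 0, 0, 0.95, -0.077, -0.302, 0.13, 91, 0, 0, 0.95, -0.077, -0.302, 0.13, 91, 0, 0, 0.95, -0.077, -0.302, 0.13, 91, 0, 0, 0.95, -0.077, -0.302, 0.13, 91, 0, 0, 0.95, -0.077, -0.302, 0.13, 91, 0, 0, 0.95, -0.077, -0.302, 0.13, 91, 0, 0, 0.95, -0.077, -0.302, 0.13, 91, 0, 0, 0.95, -0.077, -0.302, 0.13, 91, 0, 0, 0.95, -0.077, -0.302, 0.13, 91]}}

```text
clock: 13.4
position: [0.403, -0.1842, 0.1915]
ee_rot: [0.462, 3.107, 0.0]
force: [-0.6, -0.2, 0.0]
width: 0.99
gripper_force: 0.0
```

Call:
{"name": "arm_command", "arguments": {"deltas": [0, 0, 0.11, 0, 0, 0, 91, 0, 0, 0.11, 0, 0, 0, 91, 0, 0, 0.11, 0, 0, 0, 91]}}

```text
clock: 13.7
position: [0.403, -0.1839, 0.1913]
ee_rot: [0.204, 3.135, 0.0]
force: [0.6, 0.2, -0.0]
width: 0.988
gripper_force: 0.0
```

```bash
python3 - <<'E'
from h import *
s=sensors.observe();c=optics.calibration("wrist");im=optics.get_image("wrist")
T=R.from_rotvec(s["ee_rot"]).as_matrix()
print(s["position"],T,s["joints"],s["clock"],s["width"])
cv2.imwrite("pics/w7.png",im)
h=cv2.cvtColor(im,cv2.COLOR_BGR2HSV);m=((h[...,2]<125)&(h[...,1]>110)&(h[...,0]<15)).astype(np.uint8)*255
m=cv2.morphologyEx(m,cv2.MORPH_OPEN,np.ones((3,3)));m[215:]=0
for r in rects(im,c,.018,m,500): print(np.array(r[:5]),r[5])
for ct in cv2.findContours(m,cv2.RETR_EXTERNAL,cv2.CHAIN_APPROX_NONE)[0]:
    if cv2.contourArea(ct)>500: print(cv2.boundingRect(ct),cv2.approxPolyDP(ct,4,True)[:,0].tolist())
E
```

```text
[ 0.403  -0.1839  0.1913] [[-0.9916  0.1296  0.0001]
 [ 0.1296  0.9916  0.0001]
 [-0.0001  0.0001 -1.    ]] [-0.2227  0.2158  0.635   2.105  -0.1673  0.8688  1.9505] 13.7 0.9878692947695177
[ 0.4585  0.1273  0.0479  0.0339 82.339 ] [619.5734 199.1189]
[ 0.3687 -0.1814  0.1305  0.0593 -7.4933] [308.7096 151.4094]
(599, 182, 41, 33) [[601, 189], [604, 214], [639, 214], [639, 185], [609, 182]]
(280, 78, 65, 137) [[280, 79], [282, 160], [294, 163], [293, 195], [287, 191], [287, 164], [282, 162], [284, 214], [341, 214], [342, 169], [334, 156], [342, 154], [344, 79]]
```

View pics/w7.png

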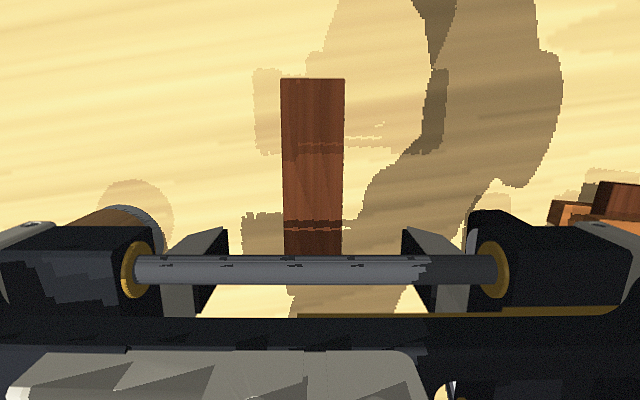

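The loose blank is centred between the open fingers, its near end at row 79 between columns 280 and 345, square to the tool.

Call:
{"name": "arm_command", "arguments": {"deltas": [0, 0, 0, 0, -0.002, -0.05, 91, 0, 0, 0, 0, -0.002, -0.1, 91, 0, 0, 0, 0, -0.002, -0.145, 91, 0, 0, 0, 0, -0.002, -0.164, 91, 0, 0, 0, 0, -0.002, -0.167, 91, 0, 0, 0, 0, -0.002, -0.167, 91, 0, 0, 0, 0, -0.002, -0.167, 50, 0, 0, 0, 0, -0.002, -0.167, 50, 0, 0, 0, 0, -0.002, -0.167, 50, 0, 0, 0, 0, -0.002, -0.167, 50], "force": 30}}

```text
clock: 14.75
position: [0.4035, -0.1858, 0.0249]
ee_rot: [0.197, 3.134, -0.0]
force: [0.6, 0.5, -0.7]
width: 0.694
gripper_force: 0.0
```

Call:
{"name": "arm_command", "arguments": {"deltas": [0, 0, 0, 0, 0, 0, 50, 0, 0, 0, 0, 0, 0, 50, 0, 0, 0, 0, 0, 0.02, 50, 0, 0, 0, 0, 0, 0.06, 50, 0, 0, 0, 0, 0, 0.11, 50, 0, 0, 0, 0, 0, 0.15, 50]}}

```text
clock: 15.35
position: [0.4025, -0.1861, 0.1762]
ee_rot: [-0.198, -3.135, 0.001]
force: [0.7, -0.4, -1.0]
width: 0.653
gripper_force: 30.0
```

Call:
{"name": "arm_command", "arguments": {"deltas": [0, 0, -0.058, 0.1355, 0.291, 0, 50, 0, 0, -0.058, 0.1355, 0.291, 0, 50, 0, 0, -0.058, 0.1355, 0.291, 0, 50, 0, 0, -0.058, 0.1355, 0.291, 0, 50, 0, 0, -0.058, 0.1355, 0.291, 0, 50, 0, 0, -0.058, 0.1355, 0.291, 0, 50, 0, 0, -0.058, 0.1355, 0.291, 0, 50, 0, 0, -0.058, 0.1355, 0.291, 0, 50, 0, 0, -0.058, 0.1355, 0.291, -0.04, 50, 0, 0, -0.058, 0.1355, 0.291, -0.04, 50]}}

```text
clock: 16.35
position: [0.5352, 0.1037, 0.1309]
ee_rot: [-0.34, -3.116, 0.005]
force: [-1.3, -0.2, -2.8]
width: 0.652
gripper_force: 30.0
```

```bash
python3 - <<'E'
from h import *
s=sensors.observe();c=optics.calibration("wrist");im=optics.get_image("wrist")
T=R.from_rotvec(s["ee_rot"]).as_matrix()
print(s["position"],T,s["joints"],s["clock"],s["width"],s["force"])
cv2.imwrite("pics/w8.png",im)
zt=s["position"][2]-.025+.018
th=np.radians(-12.6);X=np.array([np.cos(th),np.sin(th),0]);Y=np.array([-X[1],X[0],0])
o=np.array([.539,.105,0])
for nm,z in (("held top near corners",zt),("low top near corners",.038)):
    print(nm,px(c,[o-.1*X+.03*Y+[0,0,z],o-.1*X-.03*Y+[0,0,z]]))
print("stick near ends +y,-y",px(c,[o-.06*X+.05*Y+[0,0,.056],o-.06*X-.05*Y+[0,0,.056]]))
E
```

```text
[0.5352 0.1037 0.1309] [[-0.9764  0.2158 -0.0069]
 [ 0.2158  0.9764 -0.0025]
 [ 0.0062 -0.0039 -1.    ]] [-0.685   0.4745  0.547   1.9294 -0.3252  0.8332  1.3895] 16.35 0.6517361019233824 [-1.2703 -0.1902 -2.7763]
held top near corners [[390.5908  42.793 ]
 [248.1182  42.5639]]
low top near corners [[362.0568  70.8716]
 [273.7832  70.7214]]
stick near ends +y,-y [[394.2842 132.0406]
 [241.4638 131.7112]]
```

View pics/w8.png

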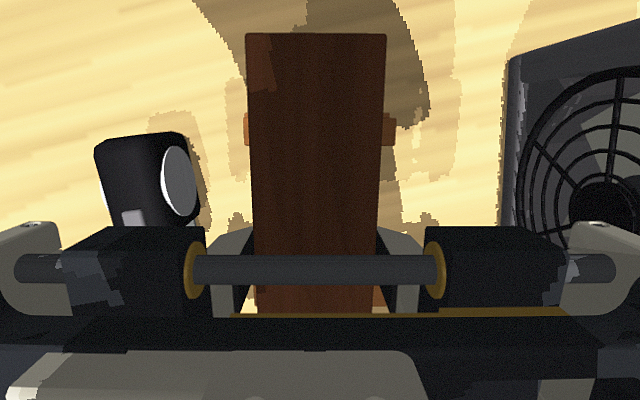

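The held blank is square to the stack, near end at row 34 between columns 247 and 386, with the sticker ends below it at (250,130) and (390,130). The arm was still settling, so I'll lower in steps.

Call:
{"name": "arm_command", "arguments": {"deltas": [0, 0, 0, 0, 0, 0, 50, 0, 0, 0, 0, 0, -0.02, 50, 0, 0, 0, 0, 0, -0.04, 50, 0, 0, 0, 0, 0, -0.048, 50, 0, 0, 0, 0, 0, -0.05, 50, 0, 0, 0, 0, 0, -0.05, 50]}}

```text
clock: 17.0
position: [0.539, 0.105, 0.0851]
ee_rot: [0.34, 3.122, 0.001]
force: [-0.3, 0.6, -1.7]
width: 0.651
gripper_force: 30.0
```

Call:
{"name": "arm_command", "arguments": {"deltas": [0, 0, 0, 0, 0, -0.002, 50, 0, 0, 0, 0, 0, -0.004, 50, 0, 0, 0, 0, 0, -0.0045, 50, 0, 0, 0, 0, 0, -0.0045, 50]}}

```text
clock: 17.4
position: [0.5391, 0.1053, 0.0808]
ee_rot: [0.34, 3.122, 0.001]
force: [-1.8, 0.4, 8.6]
width: 0.648
gripper_force: 30.0
```

Call:
{"name": "arm_command", "arguments": {"deltas": [0, 0, 0, 0, 0, 0, 80, 0, 0, 0, 0, 0, 0, 80, 0, 0, 0, 0, 0, 0.002, 80, 0, 0, 0, 0, 0, 0.02, 80, 0, 0, 0, 0, 0, 0.06, 80, 0, 0, 0, 0, 0, 0.11, 80, 0, 0, 0, 0, 0, 0.16, 80, 0, 0, 0, 0, 0, 0.21, 80, 0, 0, 0, 0, 0, 0.25, 80, 0, 0, 0, 0.05, 0.195, 0.27, 0, 0, 0, 0, 0.05, 0.195, 0.27, 0, 0, 0, 0, 0.05, 0.195, 0.27, 0, 0, 0, 0, 0.05, 0.195, 0.27, 0, 0, 0, 0, 0.05, 0.195, 0.27, 0, 0, 0, 0, 0.05, 0.195, 0.27, 0, 0, 0, 0, 0.05, 0.195, 0.27, 0]}}

```text
clock: 19.0
position: [0.5886, 0.2987, 0.3497]
ee_rot: [0.342, 3.123, -0.002]
force: [0.5, 0.3, 0.5]
width: 0.309
gripper_force: 0.0
```

```bash
python3 - <<'E'
from h import *
import pickle
s=sensors.observe();c=optics.calibration("wrist");im=optics.get_image("wrist")
T=R.from_rotvec(s["ee_rot"]).as_matrix()
print(s["position"],T,s["joints"],s["clock"],s["width"],s["force"])
cv2.imwrite("pics/w9.png",im);pickle.dump(c,open("w9.pkl","wb"))
cv2.imwrite("pics/w9b.png",cv2.resize(im[:230,160:500],None,fx=2.3,fy=2.3,interpolation=cv2.INTER_CUBIC))
E
```

```text
[0.5886 0.2987 0.3497] [[-0.9763  0.2165 -0.    ]
 [ 0.2165  0.9763 -0.001 ]
 [-0.0002 -0.001  -1.    ]] [-0.9154  0.4722  0.596   1.3454 -0.261   1.4024  1.0253] 19.0 0.30941761750918495 [0.5121 0.259  0.5424]
```

View pics/w9b.png

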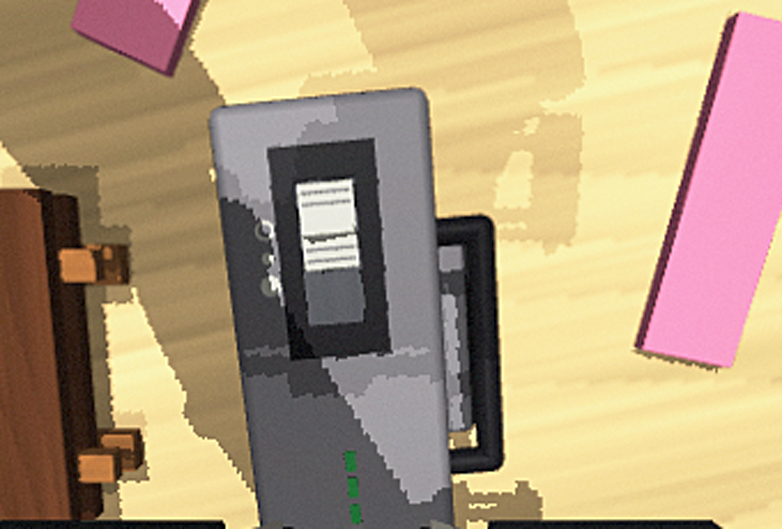

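The crop (scale 2.3, offset 160) shows the bezel corners at (268,149), (374,140), (388,353), (292,360). The white cap spans rows 180 to 270, centred at about (328,225), at the -x end of its slot. The second blank and sticker ends sit neatly at left.

```bash
python3 - <<'E'
from h import *
import pickle
c=pickle.load(open("w9.pkl","rb"));f=lambda p,z:w(c,np.array(p)/2.3+[160,0],z)[:,:2]
q=f([(268,149),(374,140),(388,353),(292,360)],.208);m=q.mean(0)
v=(q[2]+q[3]-q[0]-q[1])/2;a=np.arctan2(v[1],v[0]);print("bezel",m,[np.linalg.norm(q[i]-q[i-1]) for i in range(4)],"yaw",np.degrees(a))
e=f([(212,110),(428,92)],.205);e=e[1]-e[0];print("fan edge",np.linalg.norm(e),np.degrees(np.arctan2(e[1],e[0]))-90)
X=v/np.linalg.norm(v);print("X",X,"ridge off",m-.010*X)
print("cap centre",f([(295,182),(355,178),(360,268),(303,270)],.208).mean(0))
for p in (m-.010*X,m): print((px(c,[*p,.215])-[160,0])*2.3)
s=sensors.observe();print("delta",m-.010*X-s["position"][:2],.2295-s["position"][2])
E
```

```text
bezel [0.518  0.3053] [np.float64(0.0754394115975616), np.float64(0.03776405615671793), np.float64(0.07564705592514537), np.float64(0.036470710472314795)] yaw -7.691001005888141
fan edge 0.07683244236206654 -8.180147301987702
X [ 0.991  -0.1338] ridge off [0.5081 0.3067]
cap centre [0.5079 0.3067]
[[327.4758 224.5556]]
[[330.0851 253.5813]]
delta [-0.0806  0.0084] -0.12046697362386463
```

Call:
{"name": "arm_command", "arguments": {"deltas": [0, 0, -0.948, -0.0805, 0.0085, -0.06, 24, 0, 0, -0.948, -0.0805, 0.0085, -0.06, 24, 0, 0, -0.948, -0.0805, 0.0085, -0.06, 24, 0, 0, -0.948, -0.0805, 0.0085, -0.06, 24, 0, 0, -0.948, -0.0805, 0.0085, -0.06, 24, 0, 0, -0.948, -0.0805, 0.0085, -0.06, 24, 0, 0, -0.948, -0.0805, 0.0085, -0.06, 24, 0, 0, -0.948, -0.0805, 0.0085, -0.06, 24, 0, 0, -0.948, -0.0805, 0.0085, -0.06, 24, 0, 0, -0.948, -0.0805, 0.0085, -0.06, 24, 0, 0, -0.948, -0.0805, 0.0085, -0.06, 24, 0, 0, -0.948, -0.0805, 0.0085, -0.06, 24, 0, 0, -0.948, -0.0805, 0.0085, -0.06, 24, 0, 0, -0.948, -0.0805, 0.0085, -0.06, 24], "force": 6}}

```text
clock: 20.45
position: [0.508, 0.3084, 0.2899]
ee_rot: [-2.364, -2.068, -0.0]
force: [-0.3, 0.1, -0.0]
width: 0.256
gripper_force: 0.0
```

Call:
{"name": "arm_command", "arguments": {"deltas": [0, 0, 0, 0, -0.0015, -0.03, 24, 0, 0, 0, 0, -0.0015, -0.05, 24, 0, 0, 0, 0, -0.0015, -0.056, 24, 0, 0, 0, 0, -0.0015, -0.06, 24, 0, 0, 0, 0, -0.0015, -0.06, 24]}}

```text
clock: 20.95
position: [0.5083, 0.3072, 0.2301]
ee_rot: [2.366, 2.067, 0.001]
force: [-0.2, 0.6, -0.6]
width: 0.262
gripper_force: 0.0
```

Call:
{"name": "arm_command", "arguments": {"deltas": [0, 0, 0, 0, 0, 0, 2, 0, 0, 0, 0, 0, 0, 2, 0, 0, 0, 0, 0, 0, 2, 0, 0, 0, 0, 0, 0, 2]}}

```text
clock: 21.35
position: [0.5083, 0.3073, 0.2303]
ee_rot: [2.366, 2.067, 0.002]
force: [-0.6, 0.6, 3.8]
width: 0.064
gripper_force: 6.0
```

Call:
{"name": "arm_command", "arguments": {"deltas": [0, 0, 0, 0.003, -0.0004, 0, 2, 0, 0, 0, 0.006, -0.0008, 0, 2, 0, 0, 0, 0.009, -0.0012, 0, 2, 0, 0, 0, 0.01, -0.0013, 0, 2, 0, 0, 0, 0.01, -0.0013, 0, 2]}}

```text
clock: 21.85
position: [0.5186, 0.306, 0.2303]
ee_rot: [2.366, 2.066, 0.002]
force: [-0.3, 0.2, 7.0]
width: 0.066
gripper_force: 6.0
```

Call:
{"name": "arm_command", "arguments": {"deltas": [0, 0, 0, 0, 0, 0, 24, 0, 0, 0, 0, 0, 0, 24, 0, 0, 0, 0, 0, 0, 24, 0, 0, 0, 0, 0, 0.02, 24, 0, 0, 0, 0, 0, 0.06, 24, 0, 0, 0.948, 0.07, -0.03, 0.13, 24, 0, 0, 0.948, 0.07, -0.03, 0.13, 24, 0, 0, 0.948, 0.07, -0.03, 0.13, 24, 0, 0, 0.948, 0.07, -0.03, 0.13, 24, 0, 0, 0.948, 0.07, -0.03, 0.13, 24, 0, 0, 0.948, 0.07, -0.03, 0.13, 24, 0, 0, 0.948, 0.07, -0.03, 0.13, 24, 0, 0, 0.948, 0.07, -0.03, 0.13, 24, 0, 0, 0.948, 0.07, -0.03, 0.13, 24, 0, 0, 0.948, 0.07, -0.03, 0.13, 24, 0, 0, 0.948, 0.07, -0.03, 0.13, 24, 0, 0, 0.948, 0.07, -0.03, 0.13, 24]}}

```text
clock: 23.55
position: [0.588, 0.2757, 0.3596]
ee_rot: [-0.346, -3.122, 0.0]
force: [-0.2, -0.3, -1.1]
width: 0.259
gripper_force: 0.0
```

```bash
python3 - <<'E'
from h import *
s=sensors.observe();c=optics.calibration("wrist");im=optics.get_image("wrist")
print(s["position"],s["clock"])
th=np.radians(-12.6);X=np.array([np.cos(th),np.sin(th),0]);Y=np.array([-X[1],X[0],0]);o=np.array([.539,.105,.074])
k=lambda p:(px(c,p)-[120,0])*2
print("top corners",k([o-.1*X-.03*Y,o-.1*X+.03*Y,o+.1*X+.03*Y]))
print("stick ends",k([o-.06*X+.05*Y-[0,0,.018],o+.06*X+.05*Y-[0,0,.018]]))
print("ridge low/off/bezel",k([[.518,.3053,.215],[.5081,.3067,.215],[.518,.3053,.208]]))
cv2.imwrite("pics/w10.png",cv2.resize(im[:230,120:520],None,fx=2,fy=2,interpolation=cv2.INTER_CUBIC))
E
```

```text
[0.588  0.2757 0.3596] 23.55
top corners [[ 58.1198 159.7798]
 [152.802  158.7839]
 [178.6005 460.3384]]
stick ends [[197.3552 224.5699]
 [209.7874 398.5884]]
ridge low/off/bezel [[420.0572 210.4506]
 [418.3995 185.9273]
 [419.2949 210.9109]]
```

View pics/w10.png

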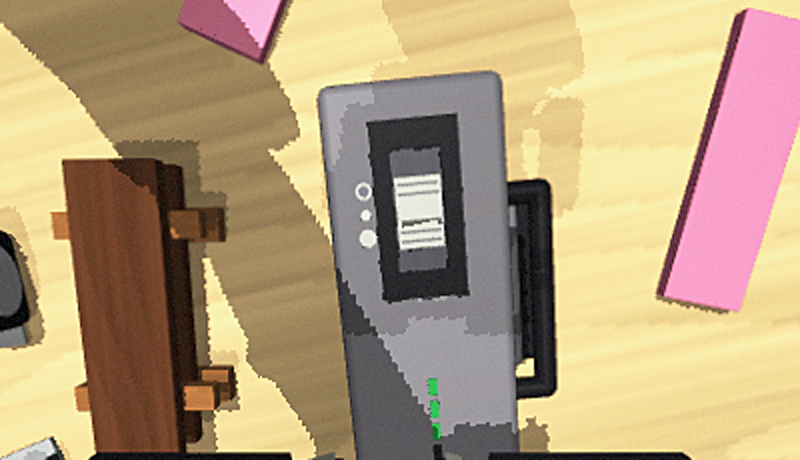

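The cap now sits mid-slot at (419,211), and the second blank lies square and level on both stickers, within about 3 mm of the predicted corners. The robot touches nothing.

```bash
python3 -c "
from cell import arm
print(arm.sign_off())"
```

```text
the job is handed in; nothing more can be done
None
```

The job is handed in at about 24 s on the robot's clock. Both stickers lie above the bearers with the second blank square on them (about 3 mm off by the last picture), and the fan is switched to low; the hand-in returned no verdict.

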